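# Scrub the tilted beaker with the bottle brush

### The job

Take the bottle brush out of its steel pot and scrub the inside of the glass beaker that is clamped at a slant in the wash stand: keeping the brush in line with the beaker, push it down to the bottom and draw it back up until about half of the bristle head is out of the mouth, two full strokes. Then stand the brush back in its pot, bristles down, and let go. Do not ram the glass, shift the beaker or the pot, or disturb the other things on the bench.

Things in the scene. Friction and masses are not known exactly. Their poses are not given: they have to be found in the camera images.
- brush: Bottle brush, 200 mm, about 100 g, upright and loose in its pot. Origin: centre of the flat end of the bristle head; z runs along it to the handle. From there: round bristle head (white fins) 52 mm diameter, z = 0 to 80 mm, stiff but for the end tuft, which gives up to 12 mm along z at 0.8 N/mm; steel stem 8 mm diameter to 132; round grey handle 22 mm diameter, 132 to 200, best gripped at 165.
- pot: Round open steel pot, loose, 0.7 kg, in which the brush stands: 95 mm high, outside diameter 74 mm (96 mm at its 6 mm thick foot), inside diameter 68 mm, inner floor 6 mm above its underside. Origin: centre of the underside, on the bench; z up.
- beaker: Glass beaker to scrub, clamped between the two 112 mm uprights of a fixed tilting stand (base 150 x 160 mm). Diameter 80 mm outside, 72 inside; 124 high, base 4. It leans 27 to 35 degrees from vertical, mouth roughly towards the robot. Origin: on its axis at the pivot (its y axis, locked by 8 N m friction), 64 mm above its underside, 90 mm above the bench; z along the axis out of the mouth.
- beaker_floor (a point): Centre of the clamped beaker's inner floor; z along the beaker's axis out of the mouth.
- beaker_rim (a point): Centre of the clamped beaker's mouth, 120 mm from the inner floor along its axis; z out of the mouth.
- spare: Bystander: a second, empty glass beaker of the same size (80 mm diameter, 124 mm high) standing upright and loose on the bench. Origin: centre of the underside.
- flask: Bystander: conical amber glass flask with a cap, 84 mm diameter, 167 mm high, loose, on the left. Origin: centre of the underside.
- jar: Bystander: white plastic jar, 70 mm diameter, 90 mm high, loose, on the right. Origin: centre of the underside.
- dishes: Bystander: stack of three clear culture dishes, 90 mm diameter, 44 mm high, loose, near the robot. Origin: centre of the underside.
There are look-alikes about, which are no part of the job. What is shaped like the part that bears beaker but red is not meant.

How it is judged:
By the outcome, as a careful person would: the job done as asked, in the order asked, and still so for the second after the job is handed in, with the robot touching nothing.
It also fails if it takes over 64 s, if anything falls off the work surface, if the arm or the gripper's body presses on something with over 40 N, if the wrist force passes 120 N, or if a joint passes its speed limit or range.

### The arm

A 6-joint arm with a two-finger parallel gripper is mounted at the origin on the work surface. World frame = base frame: x ahead of the robot, y to its left, z up, the work surface at z = 0. Lengths are in mm, angles in rad, forces in N, time in s.
With the tool pointing down it reaches from about 275 to 1000 mm from the base axis. Payload 8.4 kg.
Tool frame: the origin (TCP) lies at the very end of the fingers, on their centre line; the grasp point (between the pads) lies 19 mm behind it; z points along the fingers, y is the line along which they close (so a half turn about z gives the same grasp; the last joint's range is limited). The gripper opens to 85 mm and grips with 20 to 120 N. Pads are 22 mm wide; open, the fingers measure 114 mm over their backs; the gripper's body (76 mm by 85 mm) begins 54 mm behind the grasp point. The pads swing forward as they close: fully open they stand 13 mm farther back than shut.
Start: joints at [1.243, 0.353, 1.633, -0, 1.155, -0.002], TCP at [200.04, 592.125, 231.281] pointing down, gripper open.
Joint ranges: [-2.63, 2.63], [-0.92, 2.1], [0.06, 2.66], [-1.3, 4.44], [0, 2.69], [-3.02, 3.02]. Speed limits (rad/s): [2.22, 2.22, 2.79, 3.14, 3.14, 3.14].

### API

Orientations are given as [roll, pitch, yaw] about the fixed x, y, z axes, in that order (R = Rz(yaw) Ry(pitch) Rx(roll)).
In Python, from rig import r, vision gives the robot as it stands. The module is installed in compiled form; this text tells all that it offers.
- The arm moves only by the tool play_rows, never from a script. Its argument "steps" is a list of rows, each an object with "delta_pos": the shift along the tool's x, y, z in cm, a list of three; "yaw": the turn about the tool's z in rad; "jaw": the opening in per cent of the stroke, from 0 (shut) to 100 (fully open). A call has exactly 8 rows; each row is the pose to reach, as a shift and turn from the pose commanded when the call began, along the tool's axes at that moment; what a row does not reach only later rows make up. A row lasts 1/10 s, in which the tool goes at most 50 mm and 8.59 degrees, less where a joint would pass 70% of its speed; a pose out of reach is approached as far as the arm can. A call with a gripper value outside its range is refused whole. The fingers move at their own pace and stop on an object; "grip_force" is the grip in N (left out, the last holds). Time passes only in rows, so rows that repeat a pose let the fingers close, or fill a call up. It gives the time, the measured TCP pose, the force, the opening and the grip force at its end, in the units of the state.
- r.sense(): the state, without advancing time (a new reading comes with each control period).
- vision.grab_frame(name): name is "scene" or "top" or "wrist"; returns (picture, depth): 400x640x3 uint8, red, green, blue; 400x640 float32, mm along the optical axis (not along the pixel's ray), 0 where there is no reading.
- vision.calibration(name): a dict with "mtx" (3x3 intrinsics, pixels), "extrinsics" (4x4, takes a point from camera to world coordinates). Camera axes: x right, y down, z forward; pixel columns grow to the right and rows downward; lengths in mm; the calibration is good to about 2 mm. A picture is of the moment at which its call begins: read the wrist's pose just before it. calibration takes no time and is no camera call; for the wrist camera it gives the pose at the moment of the call.
- r.sign_off(): hands the job in; it is judged then, once.
Trained networks look in the newest picture that a camera, given by its name, has taken for a name from the list of things; names that differ only in an ending like _2 or _b are one class to them, and where a whole thing is asked for, a point or a joint stands for the part that bears it (a point fixed in the world has none). Each returns a list of dicts, best first, with "conf" (0 to 1); they miss things now and then, are a little off and sometimes report something else, mostly with a low value. They report only what shows in the picture. A call takes as long as a camera call. They do not tell look-alikes from the thing itself.
- vision.cut_out(camera, thing): "region" (400x640 bool, what is visible of it) and "uv" ([column, row] in pixels, amid what is visible of it).
- vision.landmark_of(camera, thing): "uv" ([column, row] in pixels: a listed point, or the origin of a listed thing).
The state is a dict: "clock": time; "qpos": joint angles; "qvel": joint speeds; "joint_efforts": joint torques, N m; "eef_pos": TCP position; "tcp_rot": TCP orientation; "contact_force": force on the tool from outside, world axes, zero at the start; "wrist_torque": the same for the moment, N m; "opening": opening from 0.0 (shut) to 1.0 (fully open); "grasp_force": force on a finger pad.
Only numpy, scipy, OpenCV 4.12 (cv2) and the standard library are available. Lean on these libraries where they do the work, as an engineer would, in place of code of your own. Each camera call takes 0.05 s, during which the arm holds its last target. There are 200 camera calls.

## Working session

There is one attempt and no reset: what is moved stays moved. The work goes in short steps, Python scripts to look and compute and a tool call to move; the robot and the scene stay as the last step left them, time stands still between calls to the robot, and variables do not carry over. Pictures are saved under pics/ and viewed, at most 10 in all, crops included, and the job is handed in when it is done.

Besides the shell and the picture viewer there is one more tool, called after "Emit:" as name([rows], argument=value, ...), one row to a line, values as JSON. play_rows: Moves the arm, as the interface text tells. Its arguments: {"type":"object","properties":{"steps":{"type":"array"},"grip_force":{"type":"number"}},"required":["steps"]}

```bash
mkdir -p pics; cat > h.py <<'E'
import numpy as np, cv2
from rig import r, vision
from scipy.spatial.transform import Rotation as Ro
def grab(n):
    p,d=vision.grab_frame(n); c=vision.calibration(n); return p,d,np.array(c["mtx"]),np.array(c["extrinsics"])
def save(p,n): cv2.imwrite("pics/"+n,cv2.cvtColor(p,cv2.COLOR_RGB2BGR))
def ray(uv,K,E):
    d=E[:3,:3]@np.linalg.inv(K)@np.array([uv[0],uv[1],1.]); return E[:3,3],d/np.linalg.norm(d)
def cloud(m,d,K,E):
    v,u=np.nonzero(m&(d>0)); z=d[v,u]
    P=np.stack([(u-K[0,2])/K[0,0]*z,(v-K[1,2])/K[1,1]*z,z],1)
    return P@E[:3,:3].T+E[:3,3]
def tri(rs):
    A=sum(np.eye(3)-np.outer(d,d) for o,d in rs); b=sum((np.eye(3)-np.outer(d,d))@o for o,d in rs)
    return np.linalg.solve(A,b)
E
cat > a.py <<'E'
from h import *
np.set_printoptions(precision=1,suppress=True)
s=r.sense(); print(s)
R={}
for n in ["scene","top"]:
    p,d,K,E=grab(n); save(p,n+"1.png"); print(n,E[:3,3],E[:3,2],K[0,0])
    for t in ["brush","pot","beaker","spare","flask","jar","dishes"]:
        for c in vision.cut_out(n,t)[:3]:
            P=cloud(c["region"],d,K,E)
            print(n,t,round(c["conf"],2),c["uv"],c["region"].sum(), np.percentile(P,[2,50,98],axis=0).round().tolist() if len(P) else None)
    for t in ["brush","pot","beaker","beaker_floor","beaker_rim"]:
        for c in vision.landmark_of(n,t)[:2]:
            print(n,"LM",t,round(c["conf"],2),c["uv"]); R.setdefault(t,{}).setdefault(n,[]).append(ray(c["uv"],K,E))
for t,v in R.items():
    if len(v)==2:
        for a in v["scene"]:
            for b in v["top"]:
                x=tri([a,b]); print(t,x,np.linalg.norm(np.cross(x-a[0],a[1])))
E
python3 a.py
```

```text
{'clock': 0.0, 'qpos': array([ 1.2,  0.4,  1.6, -0. ,  1.2, -0. ]), 'qvel': array([-0., -0.,  0., -0., -0.,  0.]), 'joint_efforts': array([  0. , -60.5, -34.2,   0. ,   0. ,  -0. ]), 'eef_pos': array([199.9, 591.7, 230.5]), 'tcp_rot': array([-3.1, -0. ,  2.8]), 'contact_force': array([ 0.3,  0.5, -0.5]), 'wrist_torque': array([ 0., -0.,  0.]), 'grasp_force': 0.0, 'opening': 1.000352435169032}
scene [ 992.7 -692.4  979.8] [-0.4  0.6 -0.7] 434.95037117900023
scene brush 0.72 [358.7, 215.4] 385 [[588.0, -20.0, 79.0], [612.0, -3.0, 88.0], [630.0, 29.0, 204.0]]
scene pot 0.82 [357.6, 235.6] 874 [[571.0, -44.0, 0.0], [622.0, -26.0, 43.0], [651.0, 35.0, 92.0]]
scene beaker 0.69 [392.5, 173.2] 1236 [[533.0, 170.0, 35.0], [604.0, 191.0, 109.0], [651.0, 254.0, 155.0]]
scene beaker 0.66 [358.6, 118.8] 827 [[336.0, 324.0, 30.0], [390.0, 348.0, 115.0], [417.0, 403.0, 148.0]]
scene spare 0.67 [314.7, 280.8] 1573 [[588.0, -257.0, 6.0], [626.0, -225.0, 79.0], [664.0, -180.0, 123.0]]
scene flask 0.86 [408.8, 142.0] 597 [[543.0, 357.0, 6.0], [571.0, 370.0, 84.0], [599.0, 398.0, 164.0]]
scene flask 0.7
[... 1770 characters left out ...]
.1]
top LM beaker_floor 0.58 [247.3, 179.0]
top LM beaker_rim 0.92 [237.9, 190.5]
brush [614.   11.9 -16.6] 4.890122428574467
pot [601.7   6.9 -17.4] 4.6104781062159335
pot [604.8   6.8 -32.3] 4.284228508248414
beaker [524.9 154.4 286.5] 28.365152462671915
beaker [368.4 360.9  83.9] 3.9047902721023737
beaker [592.7 213.9  79.3] 4.921490118398477
beaker [ 412.9  497.4 -244.4] 45.98635070187117
beaker_floor [ 434.8  536.  -347.9] 49.167341558986216
beaker_floor [622.  214.9  32.6] 4.13959344071962
beaker_floor [374.5 372.3  33.4] 6.062961625126815
beaker_floor [539.  146.1 263. ] 35.91859451760353
beaker_rim [567.7 227.3 132.9] 4.137656828658193
beaker_rim [510.  171.5 307. ] 20.07095984965891
```

```bash
python3 -c "
import cv2;a=cv2.imread('pics/scene1.png')[60:360,180:500];cv2.imwrite('pics/sc.png',cv2.resize(a,None,fx=1.8,fy=1.8)[:, :])
b=cv2.imread('pics/top1.png')[120:300,150:470];b=cv2.resize(b,None,fx=2.4,fy=2.4,interpolation=2);cv2.imwrite('pics/tc.png',b)"
```

```text
(no output)
```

View pics/sc.png

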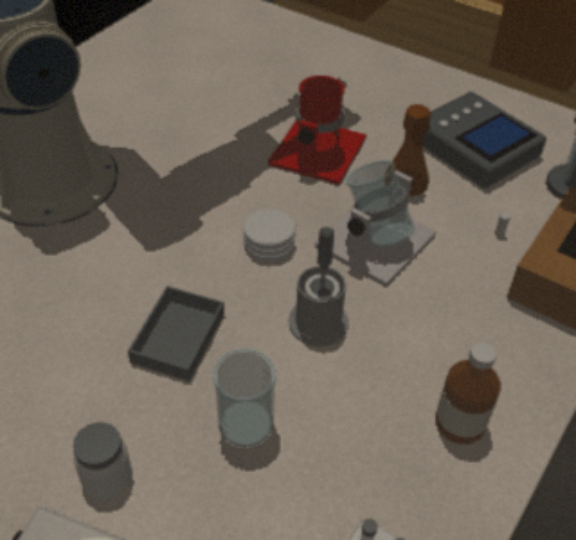

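View pics/tc.png

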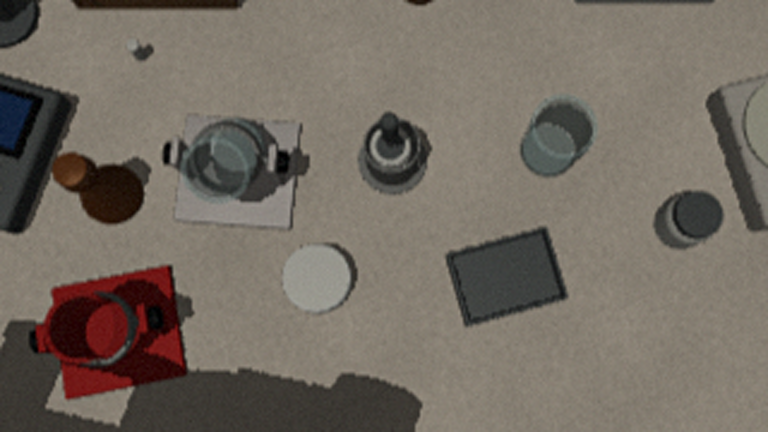

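The scene picture shows the white stand with the clear beaker (crop ~385,215), the brush in its pot (~322,290), and the red look-alike stand at (320,120). The top picture agrees: white stand at (235,165), brush at (390,145), red one at (105,330). The job's beaker is therefore the one near (590, 215).

Emit:
play_rows([
  {"delta_pos":[0,0,-5],"yaw":0,"jaw":100},
  {"delta_pos":[-7,-5,-10],"yaw":0,"jaw":100},
  {"delta_pos":[-11,-8,-11],"yaw":0,"jaw":100},
  {"delta_pos":[-15,-11.5,-11],"yaw":0,"jaw":100},
  {"delta_pos":[-19,-15,-11],"yaw":0,"jaw":100},
  {"delta_pos":[-23,-18,-11],"yaw":0,"jaw":100},
  {"delta_pos":[-27,-21,-11],"yaw":0,"jaw":100},
  {"delta_pos":[-31,-24,-11],"yaw":0,"jaw":100},
])

```text
clock: 2.1
eef_pos: [387.9, 307.8, 341.2]
tcp_rot: [3.141, 0.001, 2.816]
contact_force: [0.6, 0.7, -0.3]
opening: 1.0
grasp_force: 0.0
```

Emit:
play_rows([
  {"delta_pos":[-3,-3,0],"yaw":0,"jaw":100},
  {"delta_pos":[-7,-6,0],"yaw":0,"jaw":100},
  {"delta_pos":[-11,-9,0],"yaw":0,"jaw":100},
  {"delta_pos":[-15,-12,0],"yaw":0,"jaw":100},
  {"delta_pos":[-18,-15.5,0],"yaw":0,"jaw":100},
  {"delta_pos":[-18,-15.5,0],"yaw":0,"jaw":100},
  {"delta_pos":[-18,-15.5,0],"yaw":0,"jaw":100},
  {"delta_pos":[-18,-15.5,0],"yaw":0,"jaw":100},
])

```text
clock: 2.9
eef_pos: [507.8, 105.7, 340.7]
tcp_rot: [3.141, -0.0, 2.816]
contact_force: [0.7, -0.4, -0.0]
opening: 1.0
grasp_force: 0.0
```

```bash
cat > b.py <<'E'
from h import *
import sys
np.set_printoptions(precision=1,suppress=True)
s=r.sense(); print(s["clock"],s["eef_pos"],s["tcp_rot"])
p,d,K,E=grab("wrist"); save(p,sys.argv[1]); print(E[:3,3],E[:3,2],K[0,0])
np.savez("w_"+sys.argv[1]+".npz",p=p,d=d,K=K,E=E)
for t in ["brush","pot","beaker"]:
    for c in vision.cut_out("wrist",t)[:2]:
        P=cloud(c["region"],d,K,E)
        print(t,round(c["conf"],2),c["uv"],c["region"].sum(), np.percentile(P,[2,50,98],axis=0).round().tolist() if len(P) else None)
        if t=="brush":
            Q=P[P[:,2]>140]; print("handle",len(Q),np.percentile(Q,[5,50,95],axis=0).round(1).tolist() if len(Q) else 0)
for t in ["brush","pot","beaker","beaker_floor","beaker_rim"]:
    for c in vision.landmark_of("wrist",t)[:2]: print("LM",t,round(c["conf"],2),c["uv"],ray(c["uv"],K,E)[1])
E
python3 b.py w1.png
```

```text
2.9 [507.8 105.7 340.7] [ 3.1 -0.   2.8]
[436.8 129.6 483.1] [ 0.3 -0.1 -1. ] 332.38975200970697
brush 0.67 [262.2, 271.8] 2166 [[582.0, -19.0, 71.0], [602.0, 9.0, 87.0], [629.0, 28.0, 206.0]]
handle 959 [[595.9, -1.2, 146.9], [600.1, 9.6, 188.9], [611.1, 15.7, 206.0]]
brush 0.61 [432.8, 192.1] 6361 [[527.0, 172.0, 19.0], [586.0, 229.0, 104.0], [636.0, 259.0, 161.0]]
handle 964 [[559.2, 178.1, 141.5], [583.3, 221.9, 153.7], [595.4, 256.9, 161.8]]
pot 0.6 [279.8, 231.1] 2737 [[562.0, -33.0, 4.0], [586.0, 17.0, 54.0], [640.0, 46.0, 95.0]]
beaker 0.61 [496.8, 5.8] 598 [[395.0, 333.0, 27.0], [407.0, 345.0, 67.0], [416.0, 368.0, 99.0]]
LM brush 0.66 [281.9, 234.5] [ 0.3 -0.2 -0.9]
LM pot 0.62 [280.3, 233.0] [ 0.3 -0.2 -0.9]
LM beaker 0.62 [428.1, 198.3] [ 0.4  0.2 -0.9]
LM beaker_floor 0.81 [420.7, 208.4] [ 0.4  0.2 -0.9]
LM beaker_rim 0.78 [435.0, 189.4] [ 0.3  0.2 -0.9]
```

View pics/w1.png

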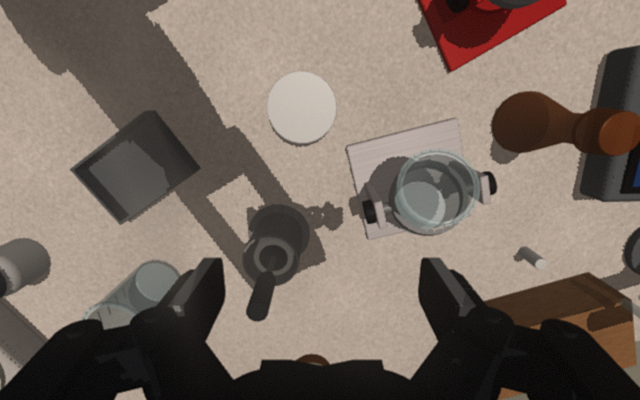

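The wrist view shows the brush handle's top at (258,310), the pot mouth at (270,255), and the beaker at (435,190) in its white stand. The detectors agree. Next I fit the beaker's axis and the handle.

```bash
cat > f.py <<'E'
from h import *
from scipy.optimize import least_squares
np.set_printoptions(precision=1,suppress=True)
w=np.load("w_w1.png.npz"); V={}
V["wrist"]=(w["d"],w["K"],w["E"],[432.8,192.1])
obs=[];pts=[];hp=[]
for n in ["wrist","top","scene"]:
    p,d,K,E=grab(n)
    for t,h in (("beaker",0),("beaker_floor",-60),("beaker_rim",60)):
        for c in vision.landmark_of(n,t): 
            o,dd=ray(c["uv"],K,E); x=o+dd*((90-o[2])/dd[2])
            if np.hypot(x[0]-592,x[1]-214)<90: obs.append((o,dd,h,n,t,c["conf"])); break
    P=cloud(np.ones(d.shape,bool),d,K,E)
    m=(np.hypot(P[:,0]-590,P[:,1]-218)<75)&(P[:,2]>15)&(P[:,2]<175); pts.append(P[m])
    q=P[(np.hypot(P[:,0]-603,P[:,1]-5)<35)&(P[:,2]>135)&(P[:,2]<230)]; hp.append(q)
    if len(q): 
        tp=q[q[:,2]>q[:,2].max()-6]; print(n,"handle",len(q),"zmax",q[:,2].max(),"top mean",tp.mean(0),len(tp),"mid",np.median(q[(q[:,2]>150)&(q[:,2]<185)],0) )
def ax(p):
    th,ph=p[2],p[3]; return np.array([np.sin(th)*np.cos(ph),np.sin(th)*np.sin(ph),np.cos(th)])
def lm(p):
    a=ax(p); c=np.array([p[0],p[1],90]); R=[]
    for o,d,h,*_ in obs:
        v=c+h*a-o; R+=list(v-d*(v@d))
    return np.array(R)
s=least_squares(lm,[592,214,.52,2.93],loss="soft_l1",f_scale=3)
print("LM fit",s.x[:2],np.degrees(s.x[2:]))
for i,o in enumerate(obs): print(o[3],o[4],round(o[5],2),np.linalg.norm(s.fun[3*i:3*i+3]).round(1))
def cy(p,P):
    a=ax(p); v=P-np.array([p[0],p[1],90]); t=v@a; rr=np.linalg.norm(v-np.outer(t,a),axis=1)
    dw=np.hypot(np.minimum(abs(rr-40),abs(rr-36)),np.maximum(abs(t)-60,0))
    df=np.hypot(np.minimum(abs(t+60),abs(t+64)),np.maximum(rr-38,0))
    return np.minimum(dw,df)
for nm,P in (("wrist",pts[0]),("top",pts[1]),("scene",pts[2]),("all",np.vstack(pts))):
    f=lambda p: cy(p,P)
    q=least_squares(f,s.x,loss="cauchy",f_scale=2); print(nm,len(P),q.x[:2],np.degrees(q.x[2:]),np.median(f(q.x)))
# pot wall fit
for P,n in zip(hp,["wrist","top","scene"]):
    if len(P)>50:
        g=lambda p: np.linalg.norm((P[:,:2]-p[:2]-np.outer(P[:,2]-175,p[2:])),axis=1)-11
        m=least_squares(g,[603,5,0,0],loss="cauchy",f_scale=1); print("handle cyl",n,m.x)
E
python3 f.py
```

```text
wrist handle 981 zmax 206.96257592088557 top mean [604.8   5.7 204.3] 327 mid [598.3  11.1 168.7]
top handle 85 zmax 208.9091892254836 top mean [608.9   4.6 205.7] 33 mid [600.5   4.7 171.2]
scene handle 176 zmax 204.84570919794567 top mean [610.9   0.6 202.1] 37 mid [614.4  -5.4 168.6]
LM fit [590.9 213.7] [ 30.8 166.7]
wrist beaker 0.6 2.3
wrist beaker_floor 0.63 5.6
wrist beaker_rim 0.57 5.7
top beaker 0.92 6.4
top beaker_floor 0.68 1.6
top beaker_rim 0.93 3.7
scene beaker 0.78 6.1
scene beaker_floor 0.69 6.1
scene beaker_rim 0.91 5.4
wrist 7178 [589.  215.2] [ 28.8 175.6] 0.6289276743655634
top 507 [591.8 216.5] [ 28.4 175.9] 1.1145937605081997
scene 1486 [593.5 212.2] [ 30.  175.9] 1.4251055806305857
all 9171 [589.  212.6] [ 29.  170.8] 1.328703511955176
handle cyl wrist [607.1   4.3   0.   -0. ]
handle cyl top [609.9   5.6  -0.    0. ]
handle cyl scene [608.7   3.4   0.    0. ]
```

```bash
cat > s.py <<'E'
from h import *
import sys
# usage: s.py x y z yaw -> delta in tool axes from the measured pose
s=r.sense(); np.set_printoptions(precision=2,suppress=True)
R=Ro.from_euler("xyz",s["tcp_rot"]).as_matrix()
print(s["clock"],s["eef_pos"],np.array(s["tcp_rot"]),"F",s["contact_force"],"T",s["wrist_torque"],"q",s["qpos"],s["opening"],s["grasp_force"])
if len(sys.argv)>3:
    t=np.array([float(a) for a in sys.argv[1:4]]); print("delta cm",R.T@(t-s["eef_pos"])/10)
E
python3 s.py 608 4.3 300
```

```text
3.95 [508.14 105.05 340.66] [-3.14 -0.    2.82] F [-0.09 -0.4  -0.11] T [ 0.01 -0.09 -0.03] q [ 0.2   0.09  1.72 -0.    1.33 -1.04] 0.9963517889951026 0.0
delta cm [-12.69  -6.35   4.07]
```

Emit:
play_rows([
  {"delta_pos":[-3.5,-1.8,1],"yaw":-0.08,"jaw":100},
  {"delta_pos":[-7,-3.5,2],"yaw":-0.16,"jaw":100},
  {"delta_pos":[-10.5,-5.2,3],"yaw":-0.253,"jaw":100},
  {"delta_pos":[-12.7,-6.35,4],"yaw":-0.253,"jaw":100},
  {"delta_pos":[-12.7,-6.35,7],"yaw":-0.253,"jaw":100},
  {"delta_pos":[-12.7,-6.35,8.5],"yaw":-0.253,"jaw":100},
  {"delta_pos":[-12.7,-6.35,8.5],"yaw":-0.253,"jaw":100},
  {"delta_pos":[-12.7,-6.35,8.5],"yaw":-0.253,"jaw":100},
])

```text
clock: 4.75
eef_pos: [608.0, 4.7, 256.2]
tcp_rot: [3.142, -0.0, 3.069]
contact_force: [0.8, 0.6, -0.1]
opening: 1.004
grasp_force: 0.0
```

```bash
python3 s.py 608 4.3 152; python3 b.py w2.png
```

```text
4.75 [608.03   4.68 256.2 ] [ 3.14 -0.    3.07] F [ 0.8   0.56 -0.12] T [ 0.06 -0.   -0.01] q [ 0.01  0.3   1.64  0.    1.19 -1.49] 1.0041550467129756 0.0
delta cm [-0.   -0.04 10.42]
4.75 [608.    4.7 256.2] [ 3.1 -0.   3.1]
[533.7  10.  399.2] [ 0.3 -0.  -1. ] 332.38975200970697
brush 0.93 [321.3, 181.8] 3533 [[582.0, -18.0, 40.0], [600.0, 5.0, 86.0], [622.0, 27.0, 207.0]]
handle 1506 [[596.7, -4.0, 151.4], [601.4, 5.0, 203.1], [613.9, 13.7, 206.9]]
pot 0.92 [306.7, 150.8] 3353 [[562.0, -40.0, 4.0], [593.0, -2.0, 44.0], [636.0, 46.0, 96.0]]
beaker 0.81 [571.0, 138.0] 15284 [[529.0, 172.0, 58.0], [579.0, 211.0, 117.0], [639.0, 253.0, 161.0]]
LM brush 0.6 [322.4, 160.0] [ 0.2 -0.  -1. ]
LM beaker 0.94 [548.2, 145.0] [ 0.2  0.5 -0.8]
LM beaker_rim 0.79 [601.0, 117.8] [ 0.1  0.6 -0.8]
```

View pics/w2.png

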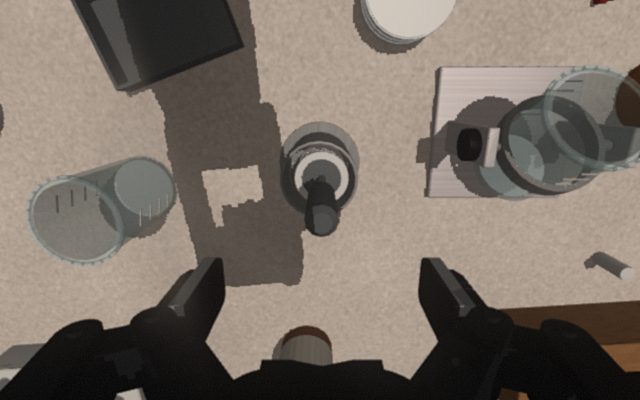

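The handle's top (321,215) lies on the gripper's centre line, and the stand's edges run parallel to the picture's axes, so the yaw is right. Now I descend and grip.

Emit:
play_rows([
  {"delta_pos":[0,0,3],"yaw":0,"jaw":100},
  {"delta_pos":[0,0,6],"yaw":0,"jaw":100},
  {"delta_pos":[0,0,9],"yaw":0,"jaw":100},
  {"delta_pos":[0,0,10.4],"yaw":0,"jaw":100},
  {"delta_pos":[0,0,10.4],"yaw":0,"jaw":60},
  {"delta_pos":[0,0,10.4],"yaw":0,"jaw":20},
  {"delta_pos":[0,0,10.4],"yaw":0,"jaw":10},
  {"delta_pos":[0,0,10.4],"yaw":0,"jaw":10},
], grip_force=25)

```text
clock: 6.0
eef_pos: [609.0, 4.3, 153.1]
tcp_rot: [3.141, 0.002, 3.069]
contact_force: [0.0, -0.3, -0.3]
opening: 0.329
grasp_force: 0.0
```

Emit:
play_rows([
  {"delta_pos":[0,0,0],"yaw":0,"jaw":0},
  {"delta_pos":[0,0,0],"yaw":0,"jaw":0},
  {"delta_pos":[0,0,0],"yaw":0,"jaw":0},
  {"delta_pos":[0,0,-2],"yaw":0,"jaw":0},
  {"delta_pos":[0,0,-5],"yaw":0,"jaw":0},
  {"delta_pos":[0,0,-8],"yaw":0,"jaw":0},
  {"delta_pos":[0,0,-11],"yaw":0,"jaw":0},
  {"delta_pos":[0,0,-14],"yaw":0,"jaw":0},
])

```text
clock: 6.8
eef_pos: [607.6, 4.3, 292.6]
tcp_rot: [-3.141, -0.001, 3.069]
contact_force: [0.2, -0.1, -2.4]
opening: 0.248
grasp_force: 26.7
```

```bash
python3 s.py
```

```text
6.8 [607.65   4.25 292.62] [-3.14 -0.    3.07] F [ 0.23 -0.08 -2.37] T [-0.07 -0.02 -0.  ] q [ 0.    0.28  1.6  -0.    1.26 -1.49] 0.24788937595540503 26.650613844394684
```

Emit:
play_rows([
  {"delta_pos":[0,1,-2.5],"yaw":0,"jaw":0},
  {"delta_pos":[1,4,-3.8],"yaw":0,"jaw":0},
  {"delta_pos":[2.5,8,-3.8],"yaw":0,"jaw":0},
  {"delta_pos":[4,12,-3.8],"yaw":0,"jaw":0},
  {"delta_pos":[5,16,-3.8],"yaw":0,"jaw":0},
  {"delta_pos":[6,19.5,-3.8],"yaw":0,"jaw":0},
  {"delta_pos":[6.2,20.9,-3.8],"yaw":0,"jaw":0},
  {"delta_pos":[6.2,20.9,-3.8],"yaw":0,"jaw":0},
])

```text
clock: 7.6
eef_pos: [561.0, 218.8, 329.4]
tcp_rot: [-3.141, -0.001, 3.071]
contact_force: [0.7, -0.5, -0.4]
opening: 0.251
grasp_force: 26.7
```

```bash
python3 s.py 560.6 217 330; cat > g.py <<'E'
from h import *
import sys
for n,(x0,y0,x1,y1),f in (("wrist",(160,40,560,400),1.0),("scene",(330,70,480,230),2.4)):
    p,*_=grab(n); 
    c=cv2.resize(p[y0:y1,x0:x1],None,fx=f,fy=f,interpolation=cv2.INTER_CUBIC); globals()[n]=c
H=max(wrist.shape[0],scene.shape[0]); pad=lambda a:np.vstack([a,np.zeros((H-a.shape[0],a.shape[1],3),np.uint8)])
save(np.hstack([pad(wrist),pad(scene)]),sys.argv[1])
E
python3 g.py g1.png
```

```text
7.6 [561.03 218.79 329.38] [-3.14 -0.    3.07] F [ 0.65 -0.54 -0.4 ] T [-0.03 -0.05  0.03] q [ 0.37  0.24  1.57  0.    1.33 -1.13] 0.2511111085508921 26.703161001205444
delta cm [ 0.03 -0.18 -0.06]
```

View pics/g1.png

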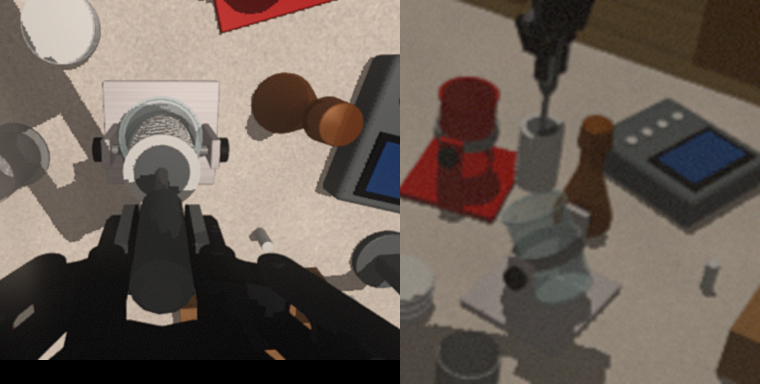

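The wrist view (left) shows the brush centred over the beaker: bristle end at (160,175), uprights at 98 and 223. The scene view shows it hanging upright above the mouth. I lower the end just inside the mouth, then sweep the handle towards the lean so that the near wall turns the brush in the grip.

Emit:
play_rows([
  {"delta_pos":[0,-0.15,1.5],"yaw":0,"jaw":0},
  {"delta_pos":[0,-0.15,3],"yaw":0,"jaw":0},
  {"delta_pos":[0,-0.15,4.2],"yaw":0,"jaw":0},
  {"delta_pos":[0,-0.15,5.2],"yaw":0,"jaw":0},
  {"delta_pos":[0,-0.15,5.8],"yaw":0,"jaw":0},
  {"delta_pos":[0,-0.15,6.3],"yaw":0,"jaw":0},
  {"delta_pos":[0,-0.15,6.6],"yaw":0,"jaw":0},
  {"delta_pos":[0,-0.15,6.6],"yaw":0,"jaw":0},
], grip_force=20)

```text
clock: 8.5
eef_pos: [561.5, 215.8, 263.6]
tcp_rot: [3.142, 0.0, 3.069]
contact_force: [0.1, -0.2, -1.0]
opening: 0.248
grasp_force: 26.7
```

Emit:
play_rows([
  {"delta_pos":[0.3,0,0],"yaw":0,"jaw":0},
  {"delta_pos":[0.6,0,0],"yaw":0,"jaw":0},
  {"delta_pos":[0.9,0,-0.1],"yaw":0,"jaw":0},
  {"delta_pos":[1.2,0,-0.1],"yaw":0,"jaw":0},
  {"delta_pos":[1.5,0,-0.1],"yaw":0,"jaw":0},
  {"delta_pos":[1.8,0,-0.2],"yaw":0,"jaw":0},
  {"delta_pos":[2.1,0,-0.2],"yaw":0,"jaw":0},
  {"delta_pos":[2.4,0,-0.2],"yaw":0,"jaw":0},
])

```text
clock: 9.3
eef_pos: [537.2, 217.5, 265.8]
tcp_rot: [3.142, 0.0, 3.069]
contact_force: [2.2, -1.2, 1.1]
opening: 0.243
grasp_force: 27.0
```

```bash
python3 s.py; cat > tilt.py <<'E'
from h import *
# brush direction in tool frame from the wrist depth: dark/any points between the fingers plus head
np.set_printoptions(precision=1,suppress=True)
s=r.sense(); p,d,K,E=grab("wrist")
for c in vision.cut_out("wrist","brush")[:2]:
    P=cloud(c["region"],d,K,E); G=s["eef_pos"]+np.array([0,0,19])
    u=np.array([-.997,.073,0]); v=np.array([.073,.997,0])
    Q=P-G; x=Q@u; z=Q[:,2]; y=Q@v
    m=(abs(y)<30); x,y,z=x[m],y[m],z[m]
    print(round(c["conf"],2),m.sum(),s["clock"])
    for a in range(-180,60,20):
        k=(z>a)&(z<=a+20)
        if k.sum()>15: print(a+10,k.sum(),"u near",np.percentile(x[k],95).round(1),"u far",np.percentile(x[k],5).round(1),"v",np.percentile(y[k],[5,50,95]))
E
python3 tilt.py
```

```text
9.3 [537.24 217.53 265.76] [3.14 0.   3.07] F [ 2.24 -1.25  1.08] T [ 0.05 -0.69  0.  ] q [ 0.38  0.25  1.7  -0.    1.19 -1.12] 0.24349173779341457 26.964151561260223
```

```bash
cat > tilt.py <<'E'
from h import *
# brush tilt from the wrist depth: points round the grasp point G, along the lean direction u
np.set_printoptions(precision=1,suppress=True)
s=r.sense(); u=np.array([-.997,.073,0]); v=np.array([.073,.997,0]); G=s["eef_pos"]+np.array([0,0,19])
print(s["clock"],"F",s["contact_force"],"T",s["wrist_torque"])
for n in ["wrist","scene"]:
    p,d,K,E=grab(n); P=cloud(np.ones(d.shape,bool),d,K,E); Q=P-G; x=Q@u; z=Q[:,2]; y=Q@v
    for a in range(-130,50,10):
        k=(z>a)&(z<=a+10)&(abs(y)<27)&(x>-80)&(x<60)
        if k.sum()>6: print(n,a+5,k.sum(),"u",np.percentile(x[k],[5,50,95]),"v",np.percentile(y[k],[5,50,95]))
E
python3 tilt.py
```

```text
9.4 F [1.9 0.4 0.4] T [-0.  -0.5  0. ]
wrist -125 64 u [-0.2  8.3 10.4] v [-18.1   0.   18.7]
wrist -115 83 u [ 0.4  9.3 11.4] v [-18.2   0.4  18.7]
wrist -105 102 u [ 3.4 10.9 12.8] v [-17.6   0.   17.6]
wrist -95 248 u [ 5.5 11.3 14.1] v [-16.6   0.3  14.7]
wrist -85 2959 u [-19.4  -5.1   9.1] v [-21.9   0.3  22. ]
wrist -75 42 u [-8.1 -5.8 -4.9] v [-3.5 -0.   3.4]
wrist -65 51 u [-6.4 -4.5 -3.6] v [-3.4 -0.3  3.3]
wrist -55 15 u [-4.2 -3.3 -2.6] v [-2.3 -0.3  2.8]
wrist -35 48 u [2.3 6.4 7.5] v [-8.4 -0.1  8.6]
wrist -25 228 u [2.6 7.1 8.7] v [-9.1  0.2  8.8]
wrist -15 553 u [ 3.   9.  11.7] v [-17.3  -0.3  17. ]
wrist -5 1050 u [ 5.6  9.8 11.8] v [-22.2   0.1  21.9]
wrist 5 1277 u [ 6.8 10.8 12.4] v [-22.3  -0.3  22.2]
wrist 15 1569 u [-5.6 11.1 13.8] v [-16.3   0.4  16.2]
wrist 25 2619 u [-1.9 12.5 14.9] v [-22.4   0.1  22.4]
wrist 35 4069 u [-1.1  9.9 12.9] v [-21.1  -0.3  21. ]
wrist 45 952 u [ 7.7 17.2 17.8] v [-21.1 -10.4  20.7]
scene -125 75 u [-63.  -42.3  -7.1] v [-25.8 -10.5  15.1]
scene -115 47 u [-42.2 -30.2  -5. ] v [-26.3 -19.7   0.7]
scene -105 45 u [-41.1 -30.7  -3
[... 157 characters left out ...]
7.1 -12.7  -8.5] v [-7.8 -3.9 -1.7]
scene -65 9 u [-14.  -12.   -7.3] v [-6.2 -3.1 -0.6]
scene -55 9 u [-12.5 -10.4  -6.2] v [-7.4 -5.  -2.2]
scene -45 7 u [-11.6 -10.7  -6.8] v [-7.2 -3.6 -1.6]
scene -35 17 u [-15.6 -11.   -2.1] v [-12.6  -8.6  -0.8]
scene -25 15 u [-15.1 -11.5  -1.6] v [-17.4  -9.6  -1.3]
scene -15 34 u [-13.3 -10.4   3.5] v [-24.6 -10.2  15.1]
scene -5 42 u [-13.6 -10.7   2.4] v [-25.8 -13.6  11.8]
scene 5 37 u [-13.5  -9.7   3.8] v [-26.1 -15.5  12.1]
scene 15 29 u [-13.3  -9.3  -3.7] v [-25.3   2.7  16.2]
scene 25 38 u [-15.3 -10.8   3.5] v [-24.6   8.9  19.4]
scene 35 21 u [-14.7 -12.2  -8.3] v [-24.7 -15.6  13.7]
scene 45 45 u [-19.  -12.3   2.6] v [-25.2 -18.9  14.1]
```

The brush follows: it tilts about 7° with about 2 N of contact force. I continue the sweep.

Emit:
play_rows([
  {"delta_pos":[0.6,0,0],"yaw":0,"jaw":0},
  {"delta_pos":[1.2,0,0.1],"yaw":0,"jaw":0},
  {"delta_pos":[1.8,0,0.2],"yaw":0,"jaw":0},
  {"delta_pos":[2.4,0,0.3],"yaw":0,"jaw":0},
  {"delta_pos":[3.0,0,0.4],"yaw":0,"jaw":0},
  {"delta_pos":[3.6,0,0.6],"yaw":0,"jaw":0},
  {"delta_pos":[4.2,0,0.7],"yaw":0,"jaw":0},
  {"delta_pos":[4.8,0,0.9],"yaw":0,"jaw":0},
])

```text
clock: 10.3
eef_pos: [489.0, 221.0, 256.6]
tcp_rot: [-3.142, 0.0, 3.069]
contact_force: [1.3, -0.6, 1.8]
opening: 0.251
grasp_force: 28.0
```

```bash
cat > tilt.py <<'E'
from h import *
# brush tilt from stem points (wrist depth), near side of the 8 mm stem; u along the lean, v across; G grasp point
np.set_printoptions(precision=1,suppress=True)
s=r.sense(); u=np.array([-.997,.073,0]); v=np.array([.073,.997,0]); G=s["eef_pos"]+np.array([0,0,19])
g=G-np.array([590.5,214.8,0])
print(s["clock"],"tcp",s["eef_pos"],"G u,v,z",g@u,g@v,G[2],"F",s["contact_force"],"T",s["wrist_torque"])
p,d,K,E=grab("wrist"); P=cloud(np.ones(d.shape,bool),d,K,E); Q=P-G; x=Q@u; z=Q[:,2]; y=Q@v
b=None
for th in np.radians(np.arange(-15,50,.5)):
    t=x*np.sin(th)+z*np.cos(th); q=x*np.cos(th)-z*np.sin(th)
    k=(t>-80)&(t<-38)&(abs(y)<5)&(abs(q)<8)
    sc=(k&(abs(np.hypot(q,y)-4)<1)).sum()
    if b is None or sc>b[0]: b=(sc,np.degrees(th),th)
sc,_,th=b; t=x*np.sin(th)+z*np.cos(th); q=x*np.cos(th)-z*np.sin(th)
k=(t>-80)&(t<-38)&(abs(y)<5)&(abs(q)<9)
print("stem tilt",b[1],"n",sc, "refined",(np.degrees(th)+np.degrees(np.arctan(np.polyfit(t[k],q[k],1)[0]))) if k.sum()>20 else None,"perp median",np.median(q[k]),"stem v",np.polyfit(t[k],y[k],1) if k.sum()>20 else None)
k=(t<-80)&(t>-175)&(abs(np.hypot(q,y)-26)<3)&(q>10)
if k.sum()>20: print("head side slope deg",np.degrees(th)+np.degrees(np.arctan(np.polyfit(t[k],q[k],1)[0])),k.sum())
k=(t<-70)&(t>-100)&(np.hypot(q,y)<26)&(np.hypot(q,y)>10); print("head top t",np.median(t[k]),k.sum())
B=g+0; Bu=g@u-165*np.sin(th); Bz=G[2]-165*np.cos(th)
a=np.radians(29); du,dz=Bu,Bz-90
print("end: along axis from floor",du*np.sin(a)+dz*np.cos(a)+60,"off axis",du*np.cos(a)-dz*np.sin(a))
E
python3 tilt.py
```

```text
10.3 tcp [489.  221.  256.6] G u,v,z 101.60673342121245 -1.2291370502563925 275.59357957791497 F [ 1.3 -0.6  1.8] T [-0.  -0.6  0. ]
stem tilt -14.999999999999998 n 0 refined None perp median nan stem v None
head top t nan 0
end: along axis from floor 152.8926570059195 off axis 113.50832971865874
  return _methods._mean(a, axis=axis, dtype=dtype,
  ret = ret.dtype.type(ret / rcount)
```

```bash
python3 g.py g2.png
```

```text
(no output)
```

View pics/g2.png

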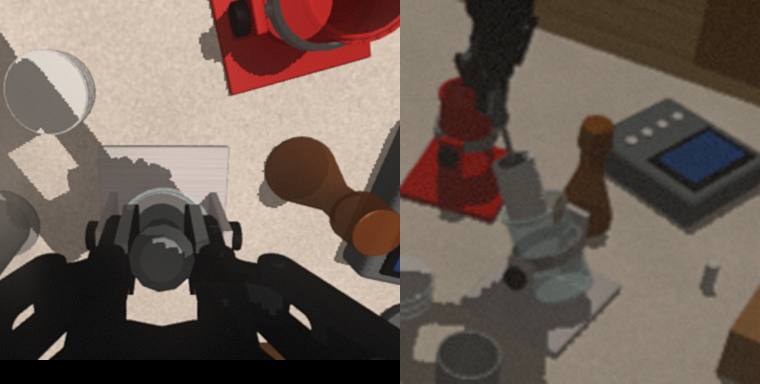

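The scene view (right) shows the brush turned in the grip, now leaning nearly like the beaker with the head's end in the mouth (around 525,195). The wrist view shows the handle's top at (162,255), centred across.

```bash
cat > tilt.py <<'E'
from h import *
# fits brush tilt th and slide sh along the handle (grasp at 165+sh) to wrist and scene depth by inlier count
s=r.sense(); u=np.array([-.997,.073,0]); v=np.array([.073,.997,0]); G=s["eef_pos"]+np.array([0,0,19])
g=G-np.array([590.5,214.8,0]); f=lambda *a:[round(float(i),1) for i in a]
print(s["clock"],"tcp",f(*s["eef_pos"]),"G u,v,z",f(g@u,g@v,G[2]),"F",f(*s["contact_force"]),"T",np.round(s["wrist_torque"],2))
D={}
for n in ["wrist","scene","top"]:
    p,d,K,E=grab(n); P=cloud(np.ones(d.shape,bool),d,K,E); Q=P-G
    Q=Q[(np.linalg.norm(Q,axis=1)<190)]; D[n]=(Q@u,Q[:,2],Q@v)
def score(n,th,sh,tol=1.5):
    x,z,y=D[n]; t=165+sh+x*np.sin(th)+z*np.cos(th); q=x*np.cos(th)-z*np.sin(th); rr=np.hypot(q,y)
    c=((abs(t-200)<tol)&(rr<11))|((abs(rr-11)<tol)&(t>180)&(t<200))|((abs(rr-11)<tol)&(t>132)&(t<148))|((abs(rr-4)<tol)&(t>84)&(t<132))|((abs(t-80)<tol)&(rr<26)&(rr>5))|((abs(rr-26)<tol)&(t>2)&(t<80))
    return c.sum()
for ns in (["wrist"],["scene"],["wrist","scene","top"]):
    b=max((sum(score(n,np.radians(a),sh)/len(D[n][0]) for n in ns),a,sh) for a in np.arange(-10,46,1.) for sh in np.arange(-8,9,2.))
    th=np.radians(b[1]); L=165+b[2]; Bu=g@u-L*np.sin(th); Bz=G[2]-L*np.cos(th)-90; a=np.radians(29)
    print(ns,"tilt",b[1],"slide",b[2],"score",round(b[0],3),"| end from floor, off axis (+ near):",f(Bu*np.sin(a)+Bz*np.cos(a)+60,Bu*np.cos(a)-Bz*np.sin(a)))
E
python3 tilt.py
```

```text
10.45 tcp [489.0, 221.0, 256.5] G u,v,z [101.7, -1.3, 275.5] F [1.7, -0.6, -0.9] T [-0.02 -0.27  0.02]
['wrist'] tilt 23.0 slide 2.0 score 0.097 | end from floor, off axis (+ near): [105.4, 16.5]
['scene'] tilt 25.0 slide 6.0 score 0.121 | end from floor, off axis (+ near): [100.9, 10.9]
['wrist', 'scene', 'top'] tilt 26.0 slide 2.0 score 0.412 | end from floor, off axis (+ near): [104.7, 7.8]
```

Emit:
play_rows([
  {"delta_pos":[0.1,0.1,0.9],"yaw":0,"jaw":0},
  {"delta_pos":[0,0.1,1.8],"yaw":0,"jaw":0},
  {"delta_pos":[-0.2,0.1,2.65],"yaw":0,"jaw":0},
  {"delta_pos":[-0.7,0.1,3.5],"yaw":0,"jaw":0},
  {"delta_pos":[-1.2,0.1,4.4],"yaw":0,"jaw":0},
  {"delta_pos":[-1.6,0.1,5.3],"yaw":0,"jaw":0},
  {"delta_pos":[-2.1,0.1,6.2],"yaw":0,"jaw":0},
  {"delta_pos":[-2.6,0.1,7.0],"yaw":0,"jaw":0},
])

```text
clock: 11.4
eef_pos: [515.9, 220.0, 185.7]
tcp_rot: [-3.141, -0.0, 3.069]
contact_force: [1.7, -1.1, 0.1]
opening: 0.249
grasp_force: 28.3
```

```bash
python3 tilt.py
```

```text
11.4 tcp [515.9, 220.0, 185.7] G u,v,z [74.7, -0.2, 204.7] F [1.7, -1.1, 0.1] T [-0.02 -0.32  0.05]
['wrist'] tilt 27.0 slide 4.0 score 0.059 | end from floor, off axis (+ near): [27.7, 15.6]
['scene'] tilt 41.0 slide 6.0 score 0.042 | end from floor, off axis (+ near): [29.3, -25.8]
['wrist', 'scene', 'top'] tilt 30.0 slide 2.0 score 0.202 | end from floor, off axis (+ near): [29.6, 6.8]
```

Emit:
play_rows([
  {"delta_pos":[-0.4,0,0.7],"yaw":0,"jaw":0},
  {"delta_pos":[-0.7,0,1.3],"yaw":0,"jaw":0},
  {"delta_pos":[-1.0,0,1.8],"yaw":0,"jaw":0},
  {"delta_pos":[-1.2,0,2.1],"yaw":0,"jaw":0},
  {"delta_pos":[-1.3,0,2.3],"yaw":0,"jaw":0},
  {"delta_pos":[-1.4,0,2.5],"yaw":0,"jaw":0},
  {"delta_pos":[-1.5,0,2.7],"yaw":0,"jaw":0},
  {"delta_pos":[-1.6,0,2.85],"yaw":0,"jaw":0},
])

```text
clock: 12.35
eef_pos: [531.4, 218.9, 158.2]
tcp_rot: [-3.142, -0.0, 3.069]
contact_force: [-1.0, 0.1, 2.6]
opening: 0.246
grasp_force: 28.3
```

```bash
python3 tilt.py; python3 g.py g3.png
```

```text
12.35 tcp [531.4, 218.9, 158.2] G u,v,z [59.2, -0.2, 177.2] F [-1.0, 0.1, 2.6] T [0.01 0.08 0.03]
['wrist'] tilt 28.0 slide 2.0 score 0.047 | end from floor, off axis (+ near): [-2.0, 12.5]
['scene'] tilt 44.0 slide -8.0 score 0.026 | end from floor, off axis (+ near): [13.3, -31.1]
['wrist', 'scene', 'top'] tilt 44.0 slide 2.0 score 0.081 | end from floor, off axis (+ near): [3.6, -33.7]
```

View pics/g3.png

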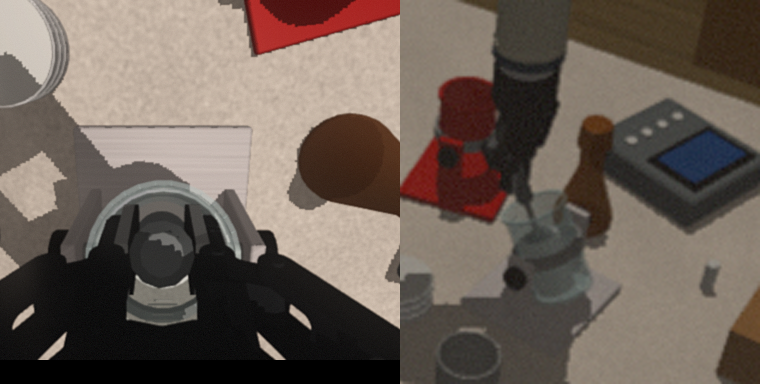

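The wrist view shows the handle centred in the mouth at (160,250). The scene view shows the head fully inside the beaker, and the force of about 3.5 N along the axis says the tuft is on the bottom. Now the strokes.

Emit:
play_rows([
  {"delta_pos":[-0.1,0,0.15],"yaw":0,"jaw":0},
  {"delta_pos":[0.5,0,-0.9],"yaw":0,"jaw":0},
  {"delta_pos":[1.1,0,-2.0],"yaw":0,"jaw":0},
  {"delta_pos":[1.8,0,-3.2],"yaw":0,"jaw":0},
  {"delta_pos":[2.5,0,-4.5],"yaw":0,"jaw":0},
  {"delta_pos":[3.2,0,-5.8],"yaw":0,"jaw":0},
  {"delta_pos":[3.9,0,-7.0],"yaw":0,"jaw":0},
  {"delta_pos":[4.1,0,-7.35],"yaw":0,"jaw":0},
])

```text
clock: 13.4
eef_pos: [490.3, 222.2, 233.6]
tcp_rot: [3.141, 0.002, 3.069]
contact_force: [-0.2, -0.2, -1.1]
opening: 0.253
grasp_force: 28.1
```

```bash
python3 tilt.py
```

```text
13.4 tcp [490.3, 222.2, 233.6] G u,v,z [100.5, 0.1, 252.6] F [-0.2, -0.2, -1.1] T [-0.02 -0.05 -0.04]
['wrist'] tilt 26.0 slide 2.0 score 0.08 | end from floor, off axis (+ near): [84.1, 17.8]
['scene'] tilt 29.0 slide 6.0 score 0.095 | end from floor, off axis (+ near): [79.9, 9.0]
['wrist', 'scene', 'top'] tilt 29.0 slide 2.0 score 0.37 | end from floor, off axis (+ near): [83.9, 9.0]
```

Emit:
play_rows([
  {"delta_pos":[-0.7,0,1.3],"yaw":0,"jaw":0},
  {"delta_pos":[-1.5,0,2.7],"yaw":0,"jaw":0},
  {"delta_pos":[-2.3,0,4.2],"yaw":0,"jaw":0},
  {"delta_pos":[-3.0,0,5.5],"yaw":0,"jaw":0},
  {"delta_pos":[-3.5,0,6.4],"yaw":0,"jaw":0},
  {"delta_pos":[-3.8,0,7.0],"yaw":0,"jaw":0},
  {"delta_pos":[-4.0,0,7.4],"yaw":0,"jaw":0},
  {"delta_pos":[-4.15,0,7.6],"yaw":0,"jaw":0},
])

```text
clock: 14.35
eef_pos: [531.9, 218.9, 155.7]
tcp_rot: [-3.141, -0.001, 3.069]
contact_force: [-2.5, 0.0, 6.3]
opening: 0.248
grasp_force: 28.7
```

Emit:
play_rows([
  {"delta_pos":[0,0,0],"yaw":0,"jaw":0},
  {"delta_pos":[0.5,0,-0.9],"yaw":0,"jaw":0},
  {"delta_pos":[1.1,0,-2.0],"yaw":0,"jaw":0},
  {"delta_pos":[1.8,0,-3.2],"yaw":0,"jaw":0},
  {"delta_pos":[2.5,0,-4.5],"yaw":0,"jaw":0},
  {"delta_pos":[3.2,0,-5.8],"yaw":0,"jaw":0},
  {"delta_pos":[3.9,0,-7.1],"yaw":0,"jaw":0},
  {"delta_pos":[4.15,0,-7.55],"yaw":0,"jaw":0},
])

```text
clock: 15.15
eef_pos: [490.1, 222.2, 233.1]
tcp_rot: [3.141, 0.001, 3.069]
contact_force: [0.9, -0.0, -1.2]
opening: 0.251
grasp_force: 28.2
```

```bash
python3 tilt.py
```

```text
15.15 tcp [490.1, 222.2, 233.1] G u,v,z [100.7, 0.1, 252.1] F [0.9, -0.0, -1.2] T [ 0.   -0.05  0.01]
['wrist'] tilt 26.0 slide 2.0 score 0.08 | end from floor, off axis (+ near): [83.8, 18.2]
['scene'] tilt 29.0 slide 6.0 score 0.088 | end from floor, off axis (+ near): [79.6, 9.5]
['wrist', 'scene', 'top'] tilt 29.0 slide 2.0 score 0.355 | end from floor, off axis (+ near): [83.6, 9.5]
```

Emit:
play_rows([
  {"delta_pos":[0.9,0,-1.6],"yaw":0,"jaw":0},
  {"delta_pos":[0,0,-2.0],"yaw":0,"jaw":0},
  {"delta_pos":[-0.9,0,-2.4],"yaw":0,"jaw":0},
  {"delta_pos":[-1.6,0,-2.9],"yaw":0,"jaw":0},
  {"delta_pos":[-2.3,0,-3.3],"yaw":0,"jaw":0},
  {"delta_pos":[-2.9,0,-3.7],"yaw":0,"jaw":0},
  {"delta_pos":[-3.6,0,-4.1],"yaw":0,"jaw":0},
  {"delta_pos":[-4.3,0,-4.4],"yaw":0,"jaw":0},
])

```text
clock: 16.1
eef_pos: [534.0, 218.6, 275.3]
tcp_rot: [-3.141, -0.0, 3.069]
contact_force: [-0.3, 0.1, -1.8]
opening: 0.248
grasp_force: 27.0
```

```bash
python3 tilt.py
```

```text
16.1 tcp [534.0, 218.6, 275.3] G u,v,z [56.6, -0.3, 294.3] F [-0.3, 0.1, -1.8] T [-0.04  0.58 -0.06]
['wrist'] tilt 13.0 slide 2.0 score 0.128 | end from floor, off axis (+ near): [105.6, -3.5]
['scene'] tilt 14.0 slide 4.0 score 0.112 | end from floor, off axis (+ near): [102.9, -5.8]
['wrist', 'scene', 'top'] tilt 14.0 slide 2.0 score 0.35 | end from floor, off axis (+ near): [104.8, -6.3]
```

Emit:
play_rows([
  {"delta_pos":[-0.7,0,-0.4],"yaw":0,"jaw":0},
  {"delta_pos":[-1.4,0,-0.7],"yaw":0,"jaw":0},
  {"delta_pos":[-2.1,0,-0.9],"yaw":0,"jaw":0},
  {"delta_pos":[-2.8,0,-1.1],"yaw":0,"jaw":0},
  {"delta_pos":[-3.3,0,-1.25],"yaw":0,"jaw":0},
  {"delta_pos":[-3.8,0,-1.3],"yaw":0,"jaw":0},
  {"delta_pos":[-4.1,0,-1.3],"yaw":0,"jaw":0},
  {"delta_pos":[-4.1,0,-1.3],"yaw":0,"jaw":0},
])

```text
clock: 17.05
eef_pos: [574.9, 215.8, 288.2]
tcp_rot: [3.141, 0.0, 3.069]
contact_force: [-1.9, -0.3, -0.9]
opening: 0.245
grasp_force: 26.8
```

```bash
python3 tilt.py
```

```text
17.05 tcp [574.9, 215.8, 288.2] G u,v,z [15.7, -0.2, 307.2] F [-1.9, -0.3, -0.9] T [0.09 0.42 0.04]
['wrist'] tilt -4.0 slide 2.0 score 0.142 | end from floor, off axis (+ near): [117.5, -0.7]
['scene'] tilt -3.0 slide 6.0 score 0.131 | end from floor, off axis (+ near): [112.6, -1.0]
['wrist', 'scene', 'top'] tilt -2.0 slide 2.0 score 0.359 | end from floor, off axis (+ near): [114.4, -5.6]
```

Emit:
play_rows([
  {"delta_pos":[0.4,0,-0.5],"yaw":0,"jaw":0},
  {"delta_pos":[0.5,0,-2],"yaw":0,"jaw":0},
  {"delta_pos":[0.5,0,-4],"yaw":0,"jaw":0},
  {"delta_pos":[0.5,0,-5.5],"yaw":0,"jaw":0},
  {"delta_pos":[0.5,-2,-5.5],"yaw":0,"jaw":0},
  {"delta_pos":[0.2,-5,-5.5],"yaw":0,"jaw":0},
  {"delta_pos":[-0.5,-8,-5.5],"yaw":0,"jaw":0},
  {"delta_pos":[-1.5,-11,-5.5],"yaw":0,"jaw":0},
])

```text
clock: 18.0
eef_pos: [581.5, 104.1, 344.6]
tcp_rot: [3.141, 0.002, 3.07]
contact_force: [0.6, 0.2, -1.3]
opening: 0.251
grasp_force: 26.7
```

```bash
cat > pot.py <<'E'
from h import *
from scipy.optimize import least_squares
w=np.load("w_w2.png.npz"); S={"w2":cloud(np.ones(w["d"].shape,bool),w["d"],w["K"],w["E"])}
for n in ["top","scene","wrist"]:
    p,d,K,E=grab(n); S[n]=cloud(np.ones(d.shape,bool),d,K,E)
for n,P in S.items():
    near=np.hypot(P[:,0]-605,P[:,1]-5)<60
    Q=P[near&(P[:,2]>88)&(P[:,2]<99)]; W=P[near&(P[:,2]>12)&(P[:,2]<85)]
    for nm,A,rs in (("rim",Q,(34,37)),("wall",W,(34,37))):
        if len(A)<20: continue
        f=lambda c:np.min([abs(np.hypot(A[:,0]-c[0],A[:,1]-c[1])-k) for k in rs],axis=0)
        m=least_squares(f,[605,5],loss="cauchy",f_scale=1); print(n,nm,len(A),m.x.round(1),np.median(f(m.x)).round(2))
E
python3 pot.py; python3 s.py 607 4.3 330
```

```text
w2 rim 823 [607.    2.3] 0.58
w2 wall 1739 [603.8   2.9] 1.14
top rim 91 [608.8   2.7] 0.52
top wall 230 [606.2   4.6] 0.53
scene rim 119 [ 6.087e+02 -3.000e-01] 0.73
scene wall 754 [608.6  -1.2] 0.79
wrist rim 599 [605.7   4.2] 0.54
wrist wall 1774 [605.5   4.3] 0.28
18.15 [581.93 103.58 344.32] [3.14 0.   3.07] F [-0.78  0.02 -0.86] T [ 0.01 -0.04 -0.01] q [ 0.17  0.21  1.57 -0.    1.36 -1.32] 0.24983585839038688 26.713222861289978
delta cm [-3.24 -9.71  1.44]
```

Emit:
play_rows([
  {"delta_pos":[-1,-3,0],"yaw":0,"jaw":0},
  {"delta_pos":[-2,-6,0.5],"yaw":0,"jaw":0},
  {"delta_pos":[-3,-8.5,1],"yaw":0,"jaw":0},
  {"delta_pos":[-3.7,-9.8,1.4],"yaw":0,"jaw":0},
  {"delta_pos":[-3.7,-9.8,3],"yaw":0,"jaw":0},
  {"delta_pos":[-3.7,-9.8,5],"yaw":0,"jaw":0},
  {"delta_pos":[-3.7,-9.8,7],"yaw":0,"jaw":0},
  {"delta_pos":[-3.7,-9.8,7.5],"yaw":0,"jaw":0},
])

```text
clock: 18.95
eef_pos: [610.1, 5.6, 266.2]
tcp_rot: [3.141, -0.003, 3.069]
contact_force: [-0.9, 0.5, -1.1]
opening: 0.246
grasp_force: 26.7
```

```bash
python3 tilt.py; python3 - <<'E'
from h import *
p,*_=grab("wrist"); q,*_=grab("scene"); t,*_=grab("top")
R=lambda a,f:cv2.resize(a,None,fx=f,fy=f,interpolation=cv2.INTER_CUBIC)
a=p[40:400,200:440]; b=R(q[140:260,300:420],3); c=R(t[130:220,270:350],4)[:360]
c=c[:,:200] if False else R(t[140:220,280:328],4.5)
save(np.hstack([a,b,c]),"g4.png")
E
```

```text
18.95 tcp [610.1, 5.6, 266.2] G u,v,z [-34.8, -207.1, 285.2] F [-0.9, 0.5, -1.1] T [ 0.03 -0.02  0.04]
['wrist'] tilt -3.0 slide 2.0 score 0.171 | end from floor, off axis (+ near): [72.2, -36.6]
['scene'] tilt -3.0 slide 4.0 score 0.172 | end from floor, off axis (+ near): [70.5, -35.5]
['wrist', 'scene', 'top'] tilt -3.0 slide 2.0 score 0.322 | end from floor, off axis (+ near): [72.2, -36.6]
```

View pics/g4.png

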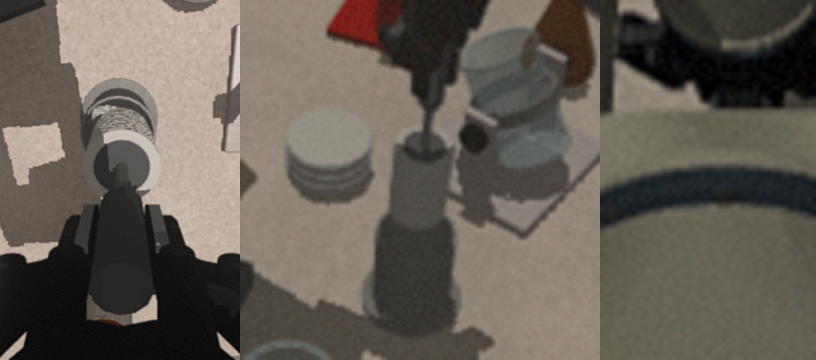

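The picture shows the head's end just above the pot mouth, with the pot at (120,110) and the head at (122,160) in the wrist crop; the scene crop shows it in line. I trim by a few mm and lower.

Emit:
play_rows([
  {"delta_pos":[-0.4,-0.2,0.3],"yaw":0,"jaw":0},
  {"delta_pos":[-0.5,-0.25,1],"yaw":0,"jaw":0},
  {"delta_pos":[-0.5,-0.25,2.5],"yaw":0,"jaw":0},
  {"delta_pos":[-0.5,-0.25,4],"yaw":0,"jaw":0},
  {"delta_pos":[-0.5,-0.25,5.5],"yaw":0,"jaw":0},
  {"delta_pos":[-0.5,-0.25,7],"yaw":0,"jaw":0},
  {"delta_pos":[-0.5,-0.25,8.5],"yaw":0,"jaw":0},
  {"delta_pos":[-0.5,-0.25,9.5],"yaw":0,"jaw":0},
])

```text
clock: 20.05
eef_pos: [615.3, 1.7, 171.2]
tcp_rot: [-3.141, -0.002, 3.069]
contact_force: [0.5, -0.9, -1.3]
opening: 0.245
grasp_force: 26.7
```

Emit:
play_rows([
  {"delta_pos":[0,0,0.4],"yaw":0,"jaw":0},
  {"delta_pos":[0,0,0.7],"yaw":0,"jaw":0},
  {"delta_pos":[0,0,0.9],"yaw":0,"jaw":0},
  {"delta_pos":[0,0,1.1],"yaw":0,"jaw":0},
  {"delta_pos":[0,0,1.2],"yaw":0,"jaw":0},
  {"delta_pos":[0,0,1.3],"yaw":0,"jaw":0},
  {"delta_pos":[0,0,1.4],"yaw":0,"jaw":0},
  {"delta_pos":[0,0,1.4],"yaw":0,"jaw":0},
])

```text
clock: 20.85
eef_pos: [615.9, 1.7, 159.1]
tcp_rot: [3.142, -0.0, 3.069]
contact_force: [-0.2, -0.4, -1.6]
opening: 0.246
grasp_force: 26.7
```

```bash
python3 tilt.py; python3 pot.py
```

```text
20.85 tcp [615.9, 1.7, 159.1] G u,v,z [-40.9, -210.6, 178.1] F [-0.2, -0.4, -1.6] T [0.01 0.05 0.01]
['wrist'] tilt -3.0 slide 2.0 score 0.12 | end from floor, off axis (+ near): [-24.4, 10.0]
['scene'] tilt 2.0 slide 4.0 score 0.071 | end from floor, off axis (+ near): [-33.3, -1.8]
['wrist', 'scene', 'top'] tilt -3.0 slide 2.0 score 0.152 | end from floor, off axis (+ near): [-24.4, 10.0]
w2 rim 823 [607.    2.3] 0.58
w2 wall 1739 [603.8   2.9] 1.14
scene rim 219 [6.092e+02 1.000e-01] 7.78
scene wall 530 [6.087e+02 4.000e-01] 0.74
wrist rim 5457 [603.9   2.8] 12.94
wrist wall 2918 [603.5   2.4] 0.87
```

Emit:
play_rows([
  {"delta_pos":[0,0,0.1],"yaw":0,"jaw":0},
  {"delta_pos":[0,0,0.2],"yaw":0,"jaw":0},
  {"delta_pos":[0,0,0.3],"yaw":0,"jaw":0},
  {"delta_pos":[0,0,0.4],"yaw":0,"jaw":0},
  {"delta_pos":[0,0,0.5],"yaw":0,"jaw":0},
  {"delta_pos":[0,0,0.55],"yaw":0,"jaw":0},
  {"delta_pos":[0,0,0.6],"yaw":0,"jaw":0},
  {"delta_pos":[0,0,0.6],"yaw":0,"jaw":0},
])

```text
clock: 21.95
eef_pos: [616.0, 1.7, 153.3]
tcp_rot: [-3.142, 0.0, 3.069]
contact_force: [0.6, -0.0, 1.1]
opening: 0.249
grasp_force: 26.8
```

Emit:
play_rows([
  {"delta_pos":[0,0,-0.15],"yaw":0,"jaw":0},
  {"delta_pos":[0,0,-0.2],"yaw":0,"jaw":0},
  {"delta_pos":[0,0,-0.2],"yaw":0,"jaw":28},
  {"delta_pos":[0,0,-0.2],"yaw":0,"jaw":32},
  {"delta_pos":[0,0,-0.2],"yaw":0,"jaw":40},
  {"delta_pos":[0,0,-0.2],"yaw":0,"jaw":60},
  {"delta_pos":[0,0,-0.2],"yaw":0,"jaw":90},
  {"delta_pos":[0,0,-0.2],"yaw":0,"jaw":100},
])

```text
clock: 22.75
eef_pos: [615.9, 1.7, 155.1]
tcp_rot: [3.142, -0.0, 3.069]
contact_force: [0.6, 0.2, -0.2]
opening: 0.889
grasp_force: 0.0
```

Emit:
play_rows([
  {"delta_pos":[0,0,0],"yaw":0,"jaw":100},
  {"delta_pos":[0,0,0],"yaw":0,"jaw":100},
  {"delta_pos":[0,0,-1],"yaw":0,"jaw":100},
  {"delta_pos":[0,0,-3],"yaw":0,"jaw":100},
  {"delta_pos":[0,0,-6],"yaw":0,"jaw":100},
  {"delta_pos":[0,0,-9],"yaw":0,"jaw":100},
  {"delta_pos":[0,0,-12],"yaw":0,"jaw":100},
  {"delta_pos":[0,0,-15],"yaw":0,"jaw":100},
])

```text
clock: 23.55
eef_pos: [615.8, 1.7, 307.3]
tcp_rot: [3.142, 0.001, 3.069]
contact_force: [0.1, 0.7, -0.1]
opening: 1.001
grasp_force: 0.0
```

```bash
python3 s.py; python3 pot.py; python3 f.py | grep -v LM; python3 - <<'E'
from h import *
p,*_=grab("wrist"); q,*_=grab("scene")
R=lambda a,f:cv2.resize(a,None,fx=f,fy=f,interpolation=cv2.INTER_CUBIC)
save(np.hstack([p[0:400,160:520],R(q[80:280,270:470],2)]),"g5.png")
E
```

```text
23.55 [615.84   1.69 307.34] [3.14 0.   3.07] F [ 0.13  0.73 -0.05] T [ 0.01 -0.05  0.02] q [ 0.    0.28  1.57 -0.    1.3  -1.5 ] 1.0014861486205089 0.0
w2 rim 823 [607.    2.3] 0.58
w2 wall 1739 [603.8   2.9] 1.14
scene rim 112 [ 6.092e+02 -2.000e-01] 0.68
scene wall 707 [ 6.092e+02 -1.000e-01] 1.0
wrist rim 536 [604.7   2.3] 0.73
wrist wall 2074 [602.    4.5] 11.26
wrist handle 910 zmax 205.24895271598632 top mean [604.8   2.4 202.5] 584 mid [596.    2.9 169.2]
scene handle 178 zmax 205.31685272572042 top mean [611.   -1.9 202.3] 38 mid [614.7  -7.4 166. ]
wrist beaker 0.61 3.1
wrist beaker_floor 0.8 4.1
wrist beaker_rim 0.75 3.6
top beaker 0.66 12.3
top beaker_floor 0.87 10.5
top beaker_rim 0.91 5.0
scene beaker 0.61 5.6
scene beaker_floor 0.64 7.7
scene beaker_rim 0.85 2.1
wrist 12756 [587.9 214.2] [ 30.6 172.3] 1.0151066749748026
top 1094 [592.  216.2] [ 28.4 175.8] 1.0320612426902307
scene 1490 [591.6 211. ] [ 28.7 173. ] 1.436282693597228
all 15340 [588.7 213.6] [ 30.7 171.8] 1.3113715680115625
handle cyl wrist [606.    2.4   0.   -0. ]
handle cyl scene [608.9   1.1   0.    0. ]
```

View pics/g5.png

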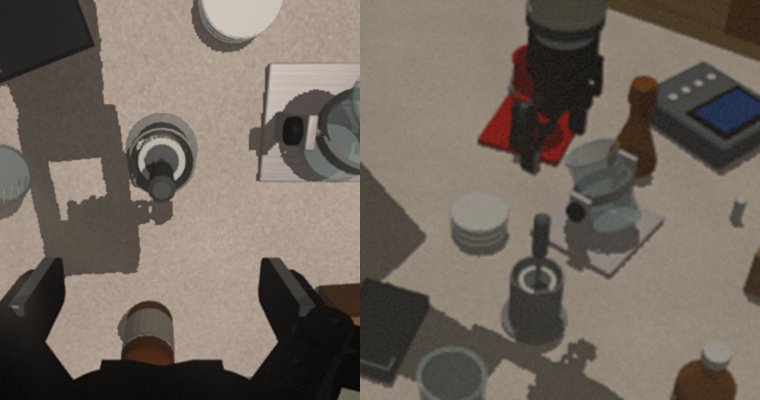

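The brush stands upright in its pot (wrist view (160,170), scene view (538,270)). The pot and beaker have not moved, and the gripper is clear.

```bash
python3 -c "
from rig import r; print(r.sign_off())"
```

```text
the job is handed in; nothing more can be done
None
```

I scrubbed the clamped beaker with two full strokes and stood the brush back in its pot, upright and released. By the cameras the pot and beaker had not moved, and the job is handed in at about 25 s of the 64 s allowed; no verdict was returned.

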